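# Find the rattling case and hold it out

### The arm

A 6-joint arm with a two-finger parallel gripper is mounted at the origin on the work surface. World frame = base frame: x ahead of the robot, y to its left, z up, the work surface at z = 0. Lengths are in m, angles in rad, forces in N, time in s.
With the tool pointing down it reaches from about 0.275 to 0.85 m from the base axis. Payload 5.2 kg.
Tool frame: the origin (TCP) lies on the mounting face of the last link; the fingertips stand 173 mm ahead of it and the grasp point (between the pads) lies 155 mm ahead of it; z points along the fingers, y is the line along which they close (so a half turn about z gives the same grasp; the last joint's range is limited). The gripper opens to 85 mm and grips with 20 to 120 N. Pads are 22 mm wide; open, the fingers measure 114 mm over their backs; the gripper's body (76 mm by 85 mm) begins 54 mm behind the grasp point. The pads swing forward as they close: fully open they stand 13 mm farther back than shut.
Start: joints at [1.005, 0.259, 1.535, -0, 1.348, -0.203], TCP at [0.195, 0.514, 0.405] pointing down, gripper open.
Joint ranges: [-3.14, 3.14], [-0.91, 2.08], [0.19, 2.58], [-1.22, 4.36], [0.22, 2.71], [-3.12, 3.12]. Speed limits (rad/s): [2.57, 2.57, 3.14, 3.14, 3.14, 3.14].

### API

Orientations are given as a unit quaternion [x, y, z, w].
In Python, from bench import readout, vision, r, finder gives the robot as it stands.
- The arm moves only by the tool servo_tool, never from a script. Its argument "rows" is a list of rows, each an object of numbers: "claw": the finger opening in m, from 0 to 0.0854; "dx", "dy", "dz": the shift along the tool's x, y, z in m; "rx", "ry", "rz": the turn, a rotation vector about the tool's x, y, z in degrees. In form: [{"claw": .., "dx": .., "dy": .., "dz": .., "rx": .., "ry": .., "rz": ..}, ...]. A call has exactly 5 rows; each row shifts and turns the commanded pose from where the row before left it, along the tool's axes as they then stand; what a row does not reach is not made up. A row lasts 1/10 s, in which the tool goes at most 50 mm and 8.59 degrees, less where a joint would pass 70% of its speed; a pose out of reach is approached as far as the arm can. A call is refused whole if a number of a shift passes 0.05 or a number of a turn 8.59, either way. A call with a gripper value outside its range is refused whole. The fingers move at their own pace and stop on an object; "grip_force" is the grip in N (left out, the last holds). Time passes only in rows, so rows that do not move let the fingers close, or fill a call up. It gives the time, the measured TCP pose, the force, the opening and the grip force at its end, in the units of the state.
- readout.read_state(): the state, without advancing time (a new reading comes with each control period).
- vision.grab_frame(name): name is "scene" or "top"; returns a dict with "color" (480x640x3 uint8, red, green, blue), "fov_y" (degrees; the focal length in pixels is half the picture's height over the tangent of half this angle, whatever the lens; pixels are square), "cx", "cy" (the principal point, pixels), "origin" and "orientation" of the camera in the world. Camera axes: x right, y up, looking along -z (the intrinsics and any distortion apply to the point x, -y, -z); pixel columns grow to the right and rows downward; lengths in m; the calibration is good to about 2 mm. A picture is of the moment at which its call begins. There is no depth.
- r.finish_job(): hands the job in; it is judged then, once.
Trained networks look in the newest picture that a camera, given by its name, has taken for a name from the list of things; names that differ only in an ending like _2 or _b are one class to them, and where a whole thing is asked for, a point or a joint stands for the part that bears it (a point fixed in the world has none). Each returns a list of dicts, best first, with "score" (0 to 1); they miss things now and then, are a little off and sometimes report something else, mostly with a low value. They report only what shows in the picture. A call takes as long as a camera call. They do not tell look-alikes from the thing itself.
- finder.spot_in(name, camera): "bbox" ([left, top, right, bottom] in pixels, round what is visible of it).
- finder.outline_of(name, camera): "mask" (480x640 bool, what is visible of it) and "bbox" ([left, top, right, bottom] in pixels, round what is visible of it).
The state is a dict: "t": time; "joints": joint angles; "qvel": joint speeds; "joint_torque": joint torques, N m; "ee_pos": TCP position; "orientation": TCP orientation; "ft_force": force on the tool from outside, world axes, zero at the start; "ft_torque": the same for the moment, N m; "grip_width": finger opening in m; "finger_force": force on a finger pad.
Only numpy, scipy, OpenCV 4.12 (cv2) and the standard library are available. Lean on these libraries where they do the work, as an engineer would, in place of code of your own. Each camera call takes 0.05 s, during which the arm holds its last target. There are 200 camera calls.

### The job

One of the three sealed white-lidded cases on the grey bench mat has a steel grinding ball that has come loose inside. Pick the cases up one at a time and shake each in the air, end to end several times, until you find the one that rattles, standing every quiet case back upright where you took it from. Then hold the rattling case out forward to me, level and still, in the air over the middle of the open notebook, a good 10 cm or more above it, and finish while still holding it there: do not put it down or let go, knock nothing over, and leave the other things on the bench where they are.

Things in the scene. Friction and masses are not known exactly. Their poses are not given: they have to be found in the camera images.
- case_a: sealed plastic case, one of three alike, 104 x 60 x 60 mm, grey with a white lid and a latch at each end, 0.35 to 0.43 kg. Holds one 225 g steel ball: bedded tight at the middle in the two quiet cases; in the rattling one (any of the three) it rolls 58 mm along the case and knocks on its ends: jolts and a shifted weight in the hand. Origin: centre of the underside, x along its length, z up
- case_b: sealed plastic case, one of three alike, 104 x 60 x 60 mm, grey with a white lid and a latch at each end, 0.35 to 0.43 kg. Holds one 225 g steel ball: bedded tight at the middle in the two quiet cases; in the rattling one (any of the three) it rolls 58 mm along the case and knocks on its ends: jolts and a shifted weight in the hand. Origin: centre of the underside, x along its length, z up
- case_c: sealed plastic case, one of three alike, 104 x 60 x 60 mm, grey with a white lid and a latch at each end, 0.35 to 0.43 kg. Holds one 225 g steel ball: bedded tight at the middle in the two quiet cases; in the rattling one (any of the three) it rolls 58 mm along the case and knocks on its ends: jolts and a shifted weight in the hand. Origin: centre of the underside, x along its length, z up
- mat: flat grey bench mat, 150 x 540 mm, 3 mm thick, its long side along its y axis, fixed; the three cases and an amber bottle stand on it in a row, about 130 mm apart, the cases roughly crosswise to it (x along), in any order. Origin at the centre of its underside
- notebook: open spiral notebook lying flat on the bench beyond the mat, two pages of 210 x 148 mm each side of the spiral (which runs along x), 6 mm thick (10 mm at the spiral), fixed. Origin at the centre of its underside, on the spiral line
- amber: bystander: amber glass bottle with a black cap, 54 mm across, 115 mm tall, standing in the row of cases. Origin at the centre of its underside
- reagent: bystander: clear glass reagent bottle with a black cap, 74 mm across, 150 mm tall, to the left of the notebook. Origin at the centre of its underside
- beaker: bystander: glass beaker 80 mm across, 100 mm tall, to the right of the notebook. Origin at the centre of its underside
- timer: bystander: flat white lab timer, 62 x 62 x 18 mm, left, nearer the robot than the mat. Origin at the centre of its underside
- pen: bystander: black pen, 11 mm thick, 140 mm long, lying on the notebook. Origin on its underside at mid-length
- spatula: bystander: slim steel lab spatula, 190 mm long, 10 mm wide, 4 mm thick, lying across on the right, nearer the robot than the mat. Origin on its underside at mid-length
- tip_box: bystander: grey box of pipette tips with a pale lid, 85 x 122 x 64 mm, left of the mat. Origin at the centre of its underside
Not all that is in view belongs to the job. Leave any green look-alike of the case_b alone.

How it is judged:
On the way, in this order (a step that is already met when the one before it is completed fails the run):
1. the case with the loose ball is gripped well clear of the mat and its ball is at the case's +x end (((distance between loose_ball_c0 and case_a below 0.08 m and contact force between the fingers and case_a above 1 N and height (world z) of case_a above 0.04 m and x of loose_ball_c0 in the frame of case_a above 0.008 m) or (distance between loose_ball_c0 and case_b below 0.08 m and contact force between the fingers and case_b above 1 N and height (world z) of case_b above 0.04 m and x of loose_ball_c0 in the frame of case_b above 0.008 m) or (distance between loose_ball_c0 and case_c below 0.08 m and contact force between the fingers and case_c above 1 N and height (world z) of case_c above 0.04 m and x of loose_ball_c0 in the frame of case_c above 0.008 m))).
2. held in the air, the shaking has sent the ball to the case's -x end (((distance between loose_ball_c0 and case_a below 0.08 m and contact force between the fingers and case_a above 1 N and height (world z) of case_a above 0.04 m and x of loose_ball_c0 in the frame of case_a below -0.008 m) or (distance between loose_ball_c0 and case_b below 0.08 m and contact force between the fingers and case_b above 1 N and height (world z) of case_b above 0.04 m and x of loose_ball_c0 in the frame of case_b below -0.008 m) or (distance between loose_ball_c0 and case_c below 0.08 m and contact force between the fingers and case_c above 1 N and height (world z) of case_c above 0.04 m and x of loose_ball_c0 in the frame of case_c below -0.008 m))).
3. and back again to its +x end (((distance between loose_ball_c0 and case_a below 0.08 m and contact force between the fingers and case_a above 1 N and height (world z) of case_a above 0.04 m and x of loose_ball_c0 in the frame of case_a above 0.008 m) or (distance between loose_ball_c0 and case_b below 0.08 m and contact force between the fingers and case_b above 1 N and height (world z) of case_b above 0.04 m and x of loose_ball_c0 in the frame of case_b above 0.008 m) or (distance between loose_ball_c0 and case_c below 0.08 m and contact force between the fingers and case_c above 1 N and height (world z) of case_c above 0.04 m and x of loose_ball_c0 in the frame of case_c above 0.008 m))).
At the end, for the whole second after the job is handed in: the rattling case is gripped in the fingers, its underside more than 90 mm above the bench, its middle within 90 mm of the notebook's middle seen from above, level within 0.2 rad and still (under 30 mm/s); the two quiet cases stand upright at rest within 50 mm of where they started, not touched (((distance between loose_ball_c0 and case_a below 0.08 m and contact force between the fingers and case_a above 1 N and height (world z) of case_a above 0.09 m and horizontal distance between case_a and notebook below 0.09 m and angle between case_a's own z axis and vertical below 0.2 rad and linear speed of each of case_a, case_b, case_c below 0.03 m/s and distance of each of case_b, case_c from where it was at the start of the episode below 0.05 m and angle between each of case_b, case_c's own z axis and vertical below 0.1 rad and contact force between the fingers and case_b below 0.1 N and contact force between the fingers and case_c below 0.1 N) or (distance between loose_ball_c0 and case_b below 0.08 m and contact force between the fingers and case_b above 1 N and height (world z) of case_b above 0.09 m and horizontal distance between case_b and notebook below 0.09 m and angle between case_b's own z axis and vertical below 0.2 rad and linear speed of each of case_b, case_a, case_c below 0.03 m/s and distance of each of case_a, case_c from where it was at the start of the episode below 0.05 m and angle between each of case_a, case_c's own z axis and vertical below 0.1 rad and contact force between the fingers and case_a below 0.1 N and contact force between the fingers and case_c below 0.1 N) or (distance between loose_ball_c0 and case_c below 0.08 m and contact force between the fingers and case_c above 1 N and height (world z) of case_c above 0.09 m and horizontal distance between case_c and notebook below 0.09 m and angle between case_c's own z axis and vertical below 0.2 rad and linear speed of each of case_c, case_a, case_b below 0.03 m/s and distance of each of case_a, case_b from where it was at the start of the episode below 0.05 m and angle between each of case_a, case_b's own z axis and vertical below 0.1 rad and contact force between the fingers and case_a below 0.1 N and contact force between the fingers and case_b below 0.1 N))); the arm keeps its last pose, push and grip.
It fails at once if a bottle, the beaker, the timer, the pen, the spatula or the tip box is shifted more than 40 mm (distance of any of amber, reagent, beaker, timer, pen, spatula, tip_box from where it was at the start of the episode above 0.04 m).
It fails at once if a bottle or the beaker is knocked over (angle between any of amber, reagent, beaker's own z axis and vertical above 0.5 rad).
It fails at once if a case is knocked over or dropped on its side ((angle between case_a's own z axis and vertical above 1 rad and height (world z) of case_a below 0.05 m) or (angle between case_b's own z axis and vertical above 1 rad and height (world z) of case_b below 0.05 m) or (angle between case_c's own z axis and vertical above 1 rad and height (world z) of case_c below 0.05 m)).
It also fails if it takes over 72 s, if anything falls off the work surface, if the arm or the gripper's body presses on something with over 40 N, if the wrist force passes 120 N, or if a joint passes its speed limit or range.

## Working session

There is one attempt and no reset: what is moved stays moved. The work goes in short steps, Python scripts to look and compute and a tool call to move; the robot and the scene stay as the last step left them, time stands still between calls to the robot, and variables do not carry over. Pictures are saved under pics/ and viewed, at most 10 in all, crops included, and the job is handed in when it is done.

Besides the shell and the picture viewer there is one more tool, called as name(argument=value, ...), one argument or row to a line, values as JSON. servo_tool: Moves the arm, as the interface text tells. Its arguments: {"type":"object","properties":{"rows":{"type":"array","items":{"type":"object","properties":{"claw":{"type":"number"},"dx":{"type":"number"},"dy":{"type":"number"},"dz":{"type":"number"},"rx":{"type":"number"},"ry":{"type":"number"},"rz":{"type":"number"}}}},"grip_force":{"type":"number"}},"required":["rows"]}

```bash
mkdir -p pics
python3 - <<'E'
from bench import readout, vision, r, finder
import cv2
s=readout.read_state();print(s)
for c in("scene","top"):
    f=vision.grab_frame(c);print(c,{k:v for k,v in f.items() if k!="color"})
    cv2.imwrite(f"pics/{c}0.png",f["color"][:,:,::-1])
    for n in("case_a","amber","notebook","mat"):
        print(n,[(round(d["score"],2),[round(x) for x in d["bbox"]]) for d in finder.spot_in(n,c)])
E
```

```text
{'t': 0.0, 'joints': array([ 1.00516313e+00,  2.59318243e-01,  1.53607057e+00,  6.17717347e-05,
        1.34798865e+00, -2.02765572e-01]), 'qvel': array([-0.00050345, -0.00195497,  0.00078074,  0.00065699,  0.00213071,
        0.00182489]), 'joint_torque': array([ 8.17729033e-04, -4.46038771e+01, -2.90573823e+01, -1.46052630e-04,
        1.17552979e-02, -3.50105847e-05]), 'ee_pos': array([0.19506024, 0.51402206, 0.40389276]), 'orientation': array([ 1.80446706e-01,  9.83584358e-01, -8.16059101e-04, -3.62409185e-04]), 'ft_force': array([-0.10627744, -0.70642547, -0.03658102]), 'ft_torque': array([-0.02237483,  0.04932572,  0.03683126]), 'finger_force': 0.0, 'grip_width': 0.0858158936618455}
scene {'fov_y': 48.23893969263954, 'cx': 330.1312579590159, 'cy': 236.97593556525578, 'origin': array([1.27116531, 0.02500141, 0.86938886]), 'orientation': array([0.26413262, 0.26638588, 0.66896811, 0.64168075])}
case_a [(0.96, [190, 130, 235, 178]), (0.94, [342, 201, 372, 256]), (0.78, [285, 209, 318, 263]), (0.57, [219, 203, 260, 260]), (0.23, [206, 218, 456, 269])]
amber [(0.63, [403, 202, 434, 249])]
notebook [(0.84, [218, 293, 396, 395])]
mat [(0.69, [204, 217, 457, 271]), (0.43, [482, 290, 532, 361])]
top {'fov_y': 49.72484602624801, 'cx': 324.1365546798338, 'cy': 246.0487620807526, 'origin': array([0.33332416, 0.0106972 , 1.12023862]), 'orientation': array([ 0.03940096, -0.03711655, -0.69606655,  0.71593385])}
case_a [(0.86, [288, 227, 318, 278]), (0.81, [405, 220, 443, 273]), (0.77, [448, 357, 512, 418]), (0.46, [182, 310, 214, 341])]
amber [(0.92, [220, 236, 253, 264])]
notebook [(0.87, [279, 88, 420, 187])]
mat [(0.78, [207, 210, 458, 295]), (0.71, [182, 312, 212, 344])]
```

View pics/scene0.png

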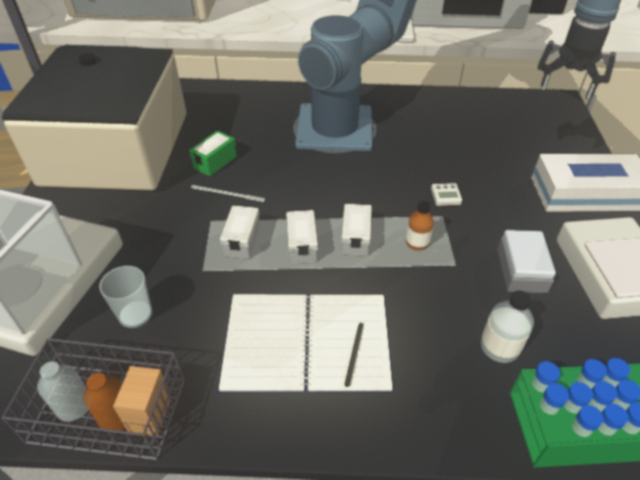

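View pics/top0.png

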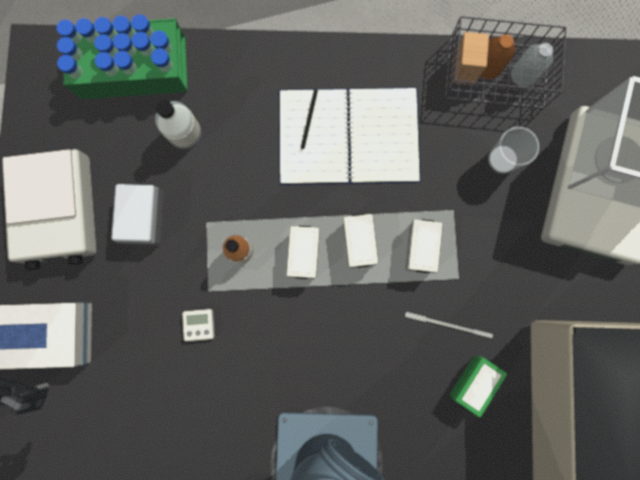

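The top view shows three white-lidded cases on the mat at (303,252), (361,241) and (426,246), with the amber bottle at (236,247). The notebook is at (349,136). The green-bodied look-alike at (480,386) in top and (213,152) in scene is off the mat, so I'm excluding it. Next I'll measure the lids in both views and make an enlarged crop.

```bash
cat > h.py <<'E'
import numpy as np, cv2
from scipy.spatial.transform import Rotation as R
from bench import readout, vision, r, finder
def ray(f,px):
    fl=240/np.tan(np.radians(f["fov_y"]/2))
    d=np.array([(px[0]-f["cx"])/fl,-(px[1]-f["cy"])/fl,-1.])
    return f["origin"],R.from_quat(f["orientation"]).apply(d)
def plane(f,px,z):
    o,d=ray(f,px);return o+d*(z-o[2])/d[2]
def tri(r1,r2):
    A=np.stack([r1[1],-r2[1]],1);t=np.linalg.lstsq(A,r2[0]-r1[0],rcond=None)[0]
    p,q=r1[0]+t[0]*r1[1],r2[0]+t[1]*r2[1];return (p+q)/2,np.linalg.norm(p-q)
def lids(f,box,thr):
    g=f["color"].astype(int).min(2);m=np.zeros(g.shape,np.uint8);l,t,rr,b=box
    m[t:b,l:rr]=(g[t:b,l:rr]>thr)
    c,_=cv2.findContours(m,cv2.RETR_EXTERNAL,cv2.CHAIN_APPROX_NONE)
    return sorted([cv2.minAreaRect(x)+(cv2.contourArea(x),cv2.moments(x),x) for x in c if cv2.contourArea(x)>150],key=lambda x:x[0][0])
cen=lambda l:(l[4]["m10"]/l[4]["m00"],l[4]["m01"]/l[4]["m00"])
E
python3 - <<'E'
from h import *
T=vision.grab_frame("top");S=vision.grab_frame("scene")
a=lids(T,(265,205,460,290),165);b=lids(S,(210,195,380,270),175)
for l in a:
    w=np.array([plane(T,p,.063)[:2] for p in cv2.boxPoints(l[:3])])
    e=[w[1]-w[0],w[2]-w[1]];e=max(e,key=np.linalg.norm)
    print("T",np.round(cen(l)),l[3],"centre",np.round(plane(T,cen(l),.063),4),"len",[round(float(np.linalg.norm(x)),3) for x in(w[1]-w[0],w[2]-w[1])],"yaw",round(float(np.degrees(np.arctan2(e[1],e[0]))),1))
for l in b: print("S",np.round(cen(l)),l[3],np.round(plane(S,cen(l),.063),4))
if len(a)==len(b)==3:
    for l,m in zip(a,b[::-1]): print("tri",tri(ray(T,cen(l)),ray(S,cen(m))))
for n in("notebook","amber"):
  for c,f in(("top",T),("scene",S)):
    x=finder.spot_in(n,c)[0]["bbox"];print(n,c,np.round(plane(f,((x[0]+x[2])/2,(x[1]+x[3])/2),.006 if n=="notebook" else .1),3))
cv2.imwrite("pics/crops.png",np.vstack([cv2.resize(T["color"][200:300,200:500],(780,260)),cv2.resize(S["color"][190:290,190:490],(780,260))])[:,:,::-1])
E
```

```text
T [303. 251.] 1378.5 centre [0.4364 0.0593 0.063 ] len [0.103, 0.061] yaw -1.3
T [361. 240.] 1358.5 centre [ 0.4631 -0.0587  0.063 ] len [0.06, 0.104] yaw -172.3
T [426. 245.] 1366.0 centre [ 0.4556 -0.1922  0.063 ] len [0.104, 0.06] yaw -5.1
S [239. 224.] 833.0 [ 0.462  -0.1911  0.063 ]
S [301. 229.] 854.0 [ 0.4696 -0.0571  0.063 ]
S [356. 222.] 813.5 [0.4432 0.0603 0.063 ]
tri (array([0.43698447, 0.06007376, 0.05692251]), np.float64(0.0010702201595460138))
tri (array([ 0.46382108, -0.05838476,  0.05721257]), np.float64(0.0014787685488387484))
tri (array([ 0.45621212, -0.19300736,  0.0572715 ]), np.float64(0.000635050337008968))
notebook top [ 0.7   -0.033  0.006]
notebook scene [ 0.719 -0.03   0.006]
amber top [0.432 0.192 0.1  ]
amber scene [0.48  0.187 0.1  ]
```

View pics/crops.png

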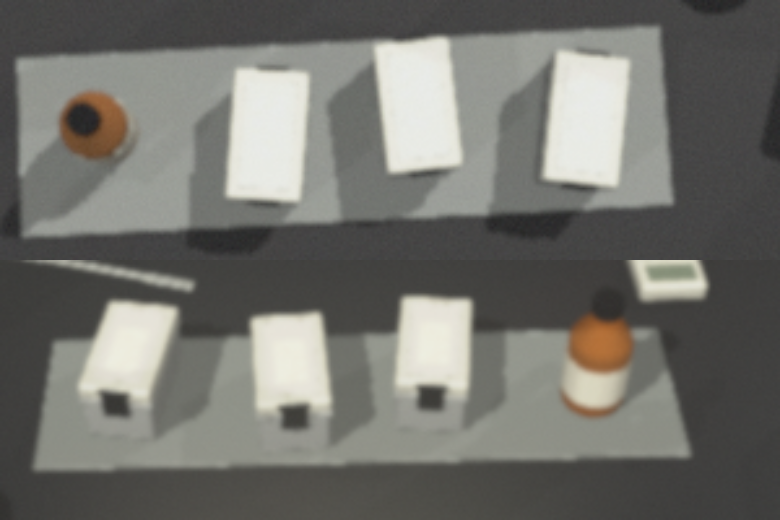

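Both views agree that the lids are at about 0.06 m. The cases are at (0.437, 0.060, yaw −1°), (0.464, −0.058, yaw 8°) and (0.456, −0.193, yaw −5°). I'll start with the left one, moving above it first.

servo_tool(
  rows=[
    {"claw":0.085,"rz":-6.5},
    {"claw":0.085,"rz":-6.5},
    {"claw":0.085,"rz":-6.5},
    {"claw":0.085,"dx":-0.021,"dy":-0.037},
    {"claw":0.085,"dx":-0.021,"dy":-0.037},
  ],
  grip_force=80,
)

```text
invalid input at $.rows[0]: expected keys claw, dx, dy, dz, rx, ry, rz
```

servo_tool(
  rows=[
    {"claw":0.085,"dx":-0.021,"dy":-0.037},
    {"claw":0.085,"dx":-0.021,"dy":-0.037},
    {"claw":0.085,"dx":-0.021,"dy":-0.037},
    {"claw":0.085,"dx":-0.021,"dy":-0.037},
    {"claw":0.085,"dx":-0.021,"dy":-0.037},
  ],
)

```text
invalid input at $.rows[0]: expected keys claw, dx, dy, dz, rx, ry, rz
```

servo_tool(
  rows=[
    {"claw":0.085,"dx":-0.021,"dy":-0.037},
    {"claw":0.085,"dx":-0.021,"dy":-0.037},
    {"claw":0.085,"dx":-0.021,"dy":-0.037},
    {"claw":0.085,"dx":-0.021,"dy":-0.037},
    {"claw":0.085},
  ],
)

```text
invalid input at $.rows[0]: expected keys claw, dx, dy, dz, rx, ry, rz
```

```bash
cat > go.py <<'E'
# remaining shift in tool axes to a target TCP x y z and yaw of the case
import sys; from h import *
def delta(x,y,z,yaw):
    s=readout.read_state();Q=R.from_quat(s["orientation"])
    a=np.radians(yaw+180);X=np.array([np.cos(a),np.sin(a),0]);Z=np.array([0,0,-1.])
    W=R.from_matrix(np.stack([X,np.cross(Z,X),Z],1))
    print("t",round(s["t"],2),"pos",np.round(s["ee_pos"],4),"F",np.round(s["ft_force"],2),"M",np.round(s["ft_torque"],3),"w",round(s["grip_width"],4))
    d=np.array([x,y,z])-s["ee_pos"]
    print("turn",np.round((Q.inv()*W).as_rotvec(degrees=True),2),"shift now",np.round(Q.inv().apply(d),4),"shift after turn",np.round(W.inv().apply(d),4))
if len(sys.argv)>4: delta(*map(float,sys.argv[1:5]))
E
python3 go.py .437 .060 .190 -1.3
```

```text
t 0.8 pos [0.1952 0.5142 0.4047] F [-0.03  0.3  -0.09] M [ 0.023 -0.001 -0.027] w 0.0851
turn [ -0.    -0.   -19.49] shift now [-0.3873 -0.3388  0.2147] shift after turn [-0.2521 -0.4486  0.2147]
```

All keys are required.

servo_tool(
  rows=[
    {"claw":0.085,"dx":0,"dy":0,"dz":0,"rx":0,"ry":0,"rz":-6.5},
    {"claw":0.085,"dx":0,"dy":0,"dz":0,"rx":0,"ry":0,"rz":-6.5},
    {"claw":0.085,"dx":0,"dy":0,"dz":0,"rx":0,"ry":0,"rz":-6.5},
    {"claw":0.085,"dx":-0.021,"dy":-0.037,"dz":0,"rx":0,"ry":0,"rz":0},
    {"claw":0.085,"dx":-0.021,"dy":-0.037,"dz":0,"rx":0,"ry":0,"rz":0},
  ],
  grip_force=80,
)

```text
t: 1.3
ee_pos: [0.2354, 0.439, 0.4045]
orientation: [0.01, 1.0, -0.0, 0.0]
ft_force: [1.4, -0.5, 0.3]
grip_width: 0.0847
finger_force: 0.0
```

servo_tool(
  rows=[
    {"claw":0.085,"dx":-0.021,"dy":-0.037,"dz":0,"rx":0,"ry":0,"rz":0},
    {"claw":0.085,"dx":-0.021,"dy":-0.037,"dz":0,"rx":0,"ry":0,"rz":0},
    {"claw":0.085,"dx":-0.021,"dy":-0.037,"dz":0,"rx":0,"ry":0,"rz":0},
    {"claw":0.085,"dx":-0.021,"dy":-0.037,"dz":0,"rx":0,"ry":0,"rz":0},
    {"claw":0.085,"dx":-0.021,"dy":-0.037,"dz":0,"rx":0,"ry":0,"rz":0},
  ],
)

```text
t: 1.8
ee_pos: [0.3367, 0.2504, 0.405]
orientation: [0.011, 1.0, 0.0, 0.0]
ft_force: [0.3, 0.2, -0.3]
grip_width: 0.0849
finger_force: 0.0
```

servo_tool(
  rows=[
    {"claw":0.085,"dx":-0.021,"dy":-0.037,"dz":0,"rx":0,"ry":0,"rz":0},
    {"claw":0.085,"dx":-0.021,"dy":-0.037,"dz":0,"rx":0,"ry":0,"rz":0},
    {"claw":0.085,"dx":-0.021,"dy":-0.037,"dz":0,"rx":0,"ry":0,"rz":0},
    {"claw":0.085,"dx":-0.021,"dy":-0.037,"dz":0,"rx":0,"ry":0,"rz":0},
    {"claw":0.085,"dx":0,"dy":0,"dz":0,"rx":0,"ry":0,"rz":0},
  ],
)

```text
t: 2.3
ee_pos: [0.4192, 0.0983, 0.4049]
orientation: [0.014, 1.0, -0.001, 0.001]
ft_force: [-0.8, -0.4, -1.0]
grip_width: 0.0852
finger_force: 0.0
```

```bash
python3 go.py .437 .060 .190 -1.3
```

```text
t 2.3 pos [0.4192 0.0983 0.4049] F [-0.78 -0.39 -0.96] M [-0.037  0.066  0.005] w 0.0852
turn [-0.1   0.11 -0.31] shift now [-0.0185 -0.0374  0.2151] shift after turn [-0.0187 -0.0379  0.2149]
```

servo_tool(
  rows=[
    {"claw":0.085,"dx":-0.0185,"dy":-0.0375,"dz":0,"rx":0,"ry":0,"rz":0},
    {"claw":0.085,"dx":0,"dy":0,"dz":0.03,"rx":0,"ry":0,"rz":0},
    {"claw":0.085,"dx":0,"dy":0,"dz":0.03,"rx":0,"ry":0,"rz":0},
    {"claw":0.085,"dx":0,"dy":0,"dz":0.03,"rx":0,"ry":0,"rz":0},
    {"claw":0.085,"dx":0,"dy":0,"dz":0,"rx":0,"ry":0,"rz":0},
  ],
)

```text
t: 2.8
ee_pos: [0.4327, 0.0648, 0.3115]
orientation: [0.011, 1.0, 0.0, -0.004]
ft_force: [0.1, 0.4, 0.7]
grip_width: 0.0852
finger_force: 0.0
```

```bash
python3 go.py .437 .060 .190 -1.3; python3 -c "
from h import *
f=vision.grab_frame('top');g=vision.grab_frame('scene')
cv2.imwrite('pics/pre1.png',np.hstack([cv2.resize(f['color'][190:310,220:400],(390,260)),cv2.resize(g['color'][120:300,260:500],(390,292))[:260]])[:,:,::-1])"
```

```text
t 2.8 pos [0.4327 0.0648 0.3115] F [0.09 0.39 0.72] M [-0.012  0.04   0.011] w 0.0852
turn [ 0.05 -0.45  0.01] shift now [-0.0053 -0.0048  0.1215] shift after turn [-0.0044 -0.0047  0.1215]
```

View pics/pre1.png

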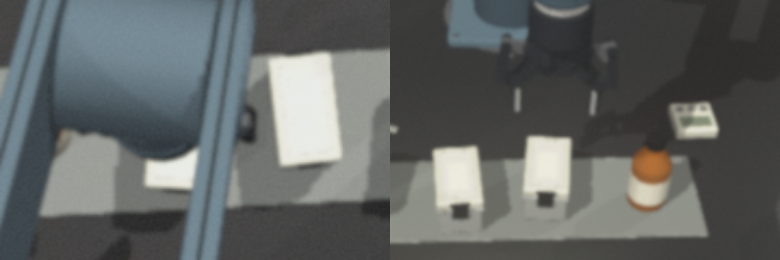

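The pads straddle the left case in the scene crop (case at about (547,180), pads either side). I'll descend, let it settle, then trim.

servo_tool(
  rows=[
    {"claw":0.085,"dx":-0.002,"dy":-0.002,"dz":0.03,"rx":0,"ry":0,"rz":0},
    {"claw":0.085,"dx":0,"dy":0,"dz":0.03,"rx":0,"ry":0,"rz":0},
    {"claw":0.085,"dx":0,"dy":0,"dz":0.03,"rx":0,"ry":0,"rz":0},
    {"claw":0.085,"dx":0,"dy":0,"dz":0,"rx":0,"ry":0,"rz":0},
    {"claw":0.085,"dx":0,"dy":0,"dz":0,"rx":0,"ry":0,"rz":0},
  ],
)

```text
t: 3.4
ee_pos: [0.4374, 0.0624, 0.2262]
orientation: [0.011, 1.0, -0.0, 0.001]
ft_force: [-0.3, -0.4, 0.4]
grip_width: 0.0851
finger_force: 0.0
```

```bash
python3 go.py .437 .060 .190 -1.3
```

```text
t 3.4 pos [0.4374 0.0624 0.2262] F [-0.26 -0.38  0.43] M [-0.013 -0.019  0.008] w 0.0851
turn [-0.01  0.08  0.04] shift now [ 0.0004 -0.0024  0.0362] shift after turn [ 0.0004 -0.0024  0.0362]
```

servo_tool(
  rows=[
    {"claw":0.085,"dx":0,"dy":-0.002,"dz":0.018,"rx":0,"ry":0,"rz":0},
    {"claw":0.085,"dx":0,"dy":0,"dz":0.017,"rx":0,"ry":0,"rz":0},
    {"claw":0.085,"dx":0,"dy":0,"dz":0,"rx":0,"ry":0,"rz":0},
    {"claw":0.085,"dx":0,"dy":0,"dz":0,"rx":0,"ry":0,"rz":0},
    {"claw":0.05,"dx":0,"dy":0,"dz":0,"rx":0,"ry":0,"rz":0},
  ],
  grip_force=80,
)

```text
t: 3.9
ee_pos: [0.4375, 0.0602, 0.1914]
orientation: [0.011, 1.0, -0.0, 0.002]
ft_force: [0.5, -0.0, 0.0]
grip_width: 0.0729
finger_force: 0.0
```

servo_tool(
  rows=[
    {"claw":0.05,"dx":0,"dy":0,"dz":0,"rx":0,"ry":0,"rz":0},
    {"claw":0.05,"dx":0,"dy":0,"dz":0,"rx":0,"ry":0,"rz":0},
    {"claw":0.05,"dx":0,"dy":0,"dz":0,"rx":0,"ry":0,"rz":0},
    {"claw":0.05,"dx":0,"dy":0,"dz":0,"rx":0,"ry":0,"rz":0},
    {"claw":0.05,"dx":0,"dy":0,"dz":0,"rx":0,"ry":0,"rz":0},
  ],
)

```text
t: 4.4
ee_pos: [0.4373, 0.0602, 0.1913]
orientation: [0.011, 1.0, -0.0, 0.001]
ft_force: [-1.5, -0.8, 10.0]
grip_width: 0.0594
finger_force: 85.0
```

```bash
python3 go.py .437 .060 .340 -1.3
```

```text
t 4.4 pos [0.4373 0.0602 0.1913] F [-1.51 -0.83 10.02] M [ 0.163  0.183 -0.037] w 0.0594
turn [-0.01  0.17  0.01] shift now [-0.0002 -0.0002 -0.1487] shift after turn [ 0.0003 -0.0002 -0.1487]
```

servo_tool(
  rows=[
    {"claw":0.05,"dx":0,"dy":0,"dz":-0.02,"rx":0,"ry":0,"rz":0},
    {"claw":0.05,"dx":0,"dy":0,"dz":-0.04,"rx":0,"ry":0,"rz":0},
    {"claw":0.05,"dx":0,"dy":0,"dz":-0.04,"rx":0,"ry":0,"rz":0},
    {"claw":0.05,"dx":0,"dy":0,"dz":-0.04,"rx":0,"ry":0,"rz":0},
    {"claw":0.05,"dx":0,"dy":0,"dz":0,"rx":0,"ry":0,"rz":0},
  ],
)

```text
t: 4.9
ee_pos: [0.4381, 0.0601, 0.335]
orientation: [0.011, 1.0, -0.001, 0.005]
ft_force: [3.9, 0.8, -3.5]
grip_width: 0.059
finger_force: 94.3
```

```bash
cat > m.py <<'E'
from h import *
F=[];M=[]
for i in range(6):
    vision.grab_frame("top");s=readout.read_state();F.append(s["ft_force"]);M.append(s["ft_torque"])
Q=R.from_quat(s["orientation"]);z=Q.apply([0,0,1])
F=np.array(F);M=np.array(M);f=F.mean(0)
print("t",round(s["t"],2),"z",round(s["ee_pos"][2],3),"zdir",np.round(z,3),"F",np.round(f,2),"M",np.round(M.mean(0),3),"se",np.round(M.std(0)/6**.5,3),"My per step",np.round(M[:,1],2),"w",round(s["grip_width"],4))
E
python3 m.py
```

```text
t 5.2 z 0.328 zdir [-0.004  0.    -1.   ] F [-0.29 -0.16 -6.02] M [ 0.105  0.198 -0.029] se [0.046 0.232 0.071] My per step [-0.7   0.04  1.11  0.59  0.27 -0.13] w 0.0589
```

servo_tool(
  rows=[
    {"claw":0.05,"dx":0,"dy":0,"dz":0,"rx":0,"ry":8.5,"rz":0},
    {"claw":0.05,"dx":0,"dy":0,"dz":0,"rx":0,"ry":8.5,"rz":0},
    {"claw":0.05,"dx":0,"dy":0,"dz":0,"rx":0,"ry":8.5,"rz":0},
    {"claw":0.05,"dx":0,"dy":0,"dz":0,"rx":0,"ry":0,"rz":0},
    {"claw":0.05,"dx":0,"dy":0,"dz":0,"rx":0,"ry":0,"rz":0},
  ],
)

```text
t: 5.7
ee_pos: [0.437, 0.0602, 0.3283]
orientation: [0.011, 0.976, 0.003, -0.22]
ft_force: [1.8, -0.4, -3.4]
grip_width: 0.0591
finger_force: 96.3
```

```bash
python3 m.py
```

```text
t 6.0 z 0.33 zdir [-0.429  0.01  -0.903] F [-1.92  0.92 -4.03] M [ 0.102  0.107 -0.065] se [0.085 0.361 0.049] My per step [-0.84  1.56  0.74 -0.3   0.4  -0.92] w 0.0586
```

servo_tool(
  rows=[
    {"claw":0.05,"dx":0,"dy":0,"dz":0,"rx":0,"ry":-8.5,"rz":0},
    {"claw":0.05,"dx":0,"dy":0,"dz":0,"rx":0,"ry":-8.5,"rz":0},
    {"claw":0.05,"dx":0,"dy":0,"dz":0,"rx":0,"ry":-8.5,"rz":0},
    {"claw":0.05,"dx":0,"dy":0,"dz":0,"rx":0,"ry":0,"rz":0},
    {"claw":0.05,"dx":0,"dy":0,"dz":0,"rx":0,"ry":0,"rz":0},
  ],
)

```text
t: 6.5
ee_pos: [0.4356, 0.0602, 0.3301]
orientation: [0.011, 1.0, 0.0, -0.002]
ft_force: [0.7, 0.2, -0.2]
grip_width: 0.0588
finger_force: 97.2
```

```bash
python3 m.py
```

```text
t 6.8 z 0.329 zdir [-0.002  0.    -1.   ] F [-1.1  -0.04 -5.07] M [-0.224  0.462  0.095] se [0.131 0.272 0.034] My per step [-0.21  0.98  0.54  1.03 -0.65  1.07] w 0.0589
```

servo_tool(
  rows=[
    {"claw":0.05,"dx":0,"dy":0,"dz":0,"rx":0,"ry":-8.5,"rz":0},
    {"claw":0.05,"dx":0,"dy":0,"dz":0,"rx":0,"ry":-8.5,"rz":0},
    {"claw":0.05,"dx":0,"dy":0,"dz":0,"rx":0,"ry":-8.5,"rz":0},
    {"claw":0.05,"dx":0,"dy":0,"dz":0,"rx":0,"ry":0,"rz":0},
    {"claw":0.05,"dx":0,"dy":0,"dz":0,"rx":0,"ry":0,"rz":0},
  ],
)

```text
t: 7.3
ee_pos: [0.4359, 0.0602, 0.3292]
orientation: [0.011, 0.976, -0.002, 0.218]
ft_force: [1.1, -0.6, -6.0]
grip_width: 0.0593
finger_force: 99.8
```

```bash
python3 m.py
```

```text
t 7.6 z 0.33 zdir [ 0.429 -0.01  -0.903] F [ 0.73  0.45 -7.19] M [-0.041  1.203  0.024] se [0.072 0.203 0.023] My per step [1.63 1.67 1.75 0.94 0.71 0.52] w 0.059
```

servo_tool(
  rows=[
    {"claw":0.05,"dx":0,"dy":0,"dz":0,"rx":0,"ry":8.5,"rz":0},
    {"claw":0.05,"dx":0,"dy":0,"dz":0,"rx":0,"ry":8.5,"rz":0},
    {"claw":0.05,"dx":0,"dy":0,"dz":0,"rx":0,"ry":8.5,"rz":0},
    {"claw":0.05,"dx":0,"dy":0,"dz":0,"rx":0,"ry":0,"rz":0},
    {"claw":0.05,"dx":0,"dy":0,"dz":0,"rx":0,"ry":0,"rz":0},
  ],
)

```text
t: 8.1
ee_pos: [0.4374, 0.0602, 0.3294]
orientation: [0.011, 1.0, 0.0, 0.002]
ft_force: [-1.2, 0.0, -6.3]
grip_width: 0.0595
finger_force: 96.5
```

```bash
python3 m.py; python3 go.py .437 .060 .191 -1.3
```

```text
t 8.4 z 0.33 zdir [ 0.002 -0.    -1.   ] F [ 0.72 -0.46 -4.22] M [-0.136 -0.499  0.072] se [0.111 0.351 0.048] My per step [ 0.7  -0.76 -1.09 -1.58  0.62 -0.88] w 0.0593
t 8.4 pos [0.4362 0.0602 0.3299] F [1.18 0.21 1.89] M [-0.039 -0.884 -0.039] w 0.0593
turn [-0.    0.09  0.02] shift now [-0.0006 -0.0002  0.1389] shift after turn [-0.0008 -0.0002  0.1389]
```

The torque is still ringing. I'll hold still and watch how it decays.

servo_tool(
  rows=[
    {"claw":0.05,"dx":0,"dy":0,"dz":0,"rx":0,"ry":0,"rz":0},
    {"claw":0.05,"dx":0,"dy":0,"dz":0,"rx":0,"ry":0,"rz":0},
    {"claw":0.05,"dx":0,"dy":0,"dz":0,"rx":0,"ry":0,"rz":0},
    {"claw":0.05,"dx":0,"dy":0,"dz":0,"rx":0,"ry":0,"rz":0},
    {"claw":0.05,"dx":0,"dy":0,"dz":0,"rx":0,"ry":0,"rz":0},
  ],
)

```text
t: 8.9
ee_pos: [0.4366, 0.0602, 0.3297]
orientation: [0.011, 1.0, -0.0, 0.0]
ft_force: [-4.5, -1.5, -4.9]
grip_width: 0.0588
finger_force: 94.0
```

```bash
python3 m.py;python3 m.py; python3 -c "
from h import *;s=readout.read_state();print(s['qvel'],s['joint_torque'])"
```

```text
t 9.2 z 0.33 zdir [-0. -0. -1.] F [-2.11 -1.3  -7.5 ] M [-0.153  0.63  -0.001] se [0.061 0.36  0.031] My per step [ 1.16  0.35 -0.9   0.22  1.9   1.04] w 0.059
t 9.5 z 0.33 zdir [-0.  0. -1.] F [-0.99  0.3  -3.25] M [ 0.149  0.277 -0.12 ] se [0.12  0.351 0.052] My per step [ 0.07 -0.22  1.35 -1.17  0.42  1.22] w 0.0591
[-0.00221534  0.0057819  -0.01034696 -0.0099704   0.12085773  0.00770327] [ 2.41672463e-02 -3.51704514e+01 -2.74322158e+01  1.24830538e-01
  1.20457588e-01  1.98700157e-02]
```

servo_tool(
  rows=[
    {"claw":0.05,"dx":0,"dy":0,"dz":0,"rx":0,"ry":0,"rz":0},
    {"claw":0.05,"dx":0,"dy":0,"dz":0,"rx":0,"ry":0,"rz":0},
    {"claw":0.05,"dx":0,"dy":0,"dz":0,"rx":0,"ry":0,"rz":0},
    {"claw":0.05,"dx":0,"dy":0,"dz":0,"rx":0,"ry":0,"rz":0},
    {"claw":0.05,"dx":0,"dy":0,"dz":0,"rx":0,"ry":0,"rz":0},
  ],
  grip_force=40,
)

```text
t: 10.0
ee_pos: [0.4365, 0.0602, 0.3297]
orientation: [0.011, 1.0, -0.0, 0.0]
ft_force: [-0.7, 1.0, -6.7]
grip_width: 0.0593
finger_force: 98.4
```

```bash
cat > m.py <<'E'
from h import *
D=[]
for i in range(8):
    vision.grab_frame("top");s=readout.read_state();D.append(np.r_[s["ft_force"][2],s["ft_torque"],s["joint_torque"][[1,2,4]],s["qvel"][4],s["finger_force"]])
D=np.array(D);z=R.from_quat(s["orientation"]).apply([0,0,1])
print("t",round(s["t"],2),"z",round(s["ee_pos"][2],3),"zdir",np.round(z,3),"w",round(s["grip_width"],4))
print(" Fz Mx My Mz T2 T3 T5 q5 ff\n mean",np.round(D.mean(0),3),"\n std ",np.round(D.std(0),3))
E
python3 m.py
```

```text
t 10.4 z 0.33 zdir [-0. -0. -1.] w 0.0589
 Fz Mx My Mz T2 T3 T5 q5 ff
 mean [-3.8490e+00 -1.2500e-01 -3.3600e-01 -1.4000e-02 -3.5481e+01 -2.7177e+01
  9.8000e-02 -2.0000e-02  9.9504e+01] 
 std  [2.491 0.225 1.001 0.158 0.095 0.249 0.125 0.075 1.269]
```

servo_tool(
  rows=[
    {"claw":0.056,"dx":0,"dy":0,"dz":0,"rx":0,"ry":0,"rz":0},
    {"claw":0.056,"dx":0,"dy":0,"dz":0,"rx":0,"ry":0,"rz":0},
    {"claw":0.056,"dx":0,"dy":0,"dz":0,"rx":0,"ry":0,"rz":0},
    {"claw":0.056,"dx":0,"dy":0,"dz":0,"rx":0,"ry":0,"rz":0},
    {"claw":0.056,"dx":0,"dy":0,"dz":0,"rx":0,"ry":0,"rz":0},
  ],
  grip_force=30,
)

```text
t: 10.9
ee_pos: [0.4365, 0.0602, 0.3297]
orientation: [0.011, 1.0, -0.0, -0.0]
ft_force: [0.3, -4.2, -1.3]
grip_width: 0.059
finger_force: 99.1
```

```bash
python3 m.py
```

```text
t 11.3 z 0.33 zdir [ 0.  0. -1.] w 0.0592
 Fz Mx My Mz T2 T3 T5 q5 ff
 mean [-4.1100e+00 -1.0100e-01  2.2000e-01  4.6000e-02 -3.5448e+01 -2.7193e+01
  7.7000e-02  3.3000e-02  9.9198e+01] 
 std  [1.347 0.236 0.574 0.039 0.127 0.306 0.147 0.049 1.99 ]
```

servo_tool(
  rows=[
    {"claw":0.056,"dx":0,"dy":0,"dz":0,"rx":0,"ry":8.5,"rz":0},
    {"claw":0.056,"dx":0,"dy":0,"dz":0,"rx":0,"ry":8.5,"rz":0},
    {"claw":0.056,"dx":0,"dy":0,"dz":0,"rx":0,"ry":8.5,"rz":0},
    {"claw":0.056,"dx":0,"dy":0,"dz":0,"rx":0,"ry":0,"rz":0},
    {"claw":0.056,"dx":0,"dy":0,"dz":0,"rx":0,"ry":0,"rz":0},
  ],
)

```text
t: 11.8
ee_pos: [0.4372, 0.0602, 0.3292]
orientation: [0.011, 0.976, 0.003, -0.219]
ft_force: [2.6, -0.6, 1.3]
grip_width: 0.0592
finger_force: 100.5
```

```bash
python3 m.py
```

```text
t 12.2 z 0.33 zdir [-0.429  0.01  -0.903] w 0.0587
 Fz Mx My Mz T2 T3 T5 q5 ff
 mean [-4.6900e+00  2.0000e-03 -2.0900e-01  2.0000e-03 -4.1342e+01 -2.4034e+01
  3.1500e+00  3.2000e-02  9.6194e+01] 
 std  [1.455 0.14  0.435 0.16  0.255 0.223 0.116 0.042 1.655]
```

servo_tool(
  rows=[
    {"claw":0.056,"dx":0,"dy":0,"dz":0,"rx":0,"ry":-8.5,"rz":0},
    {"claw":0.056,"dx":0,"dy":0,"dz":0,"rx":0,"ry":-8.5,"rz":0},
    {"claw":0.056,"dx":0,"dy":0,"dz":0,"rx":0,"ry":-8.5,"rz":0},
    {"claw":0.056,"dx":0,"dy":0,"dz":0,"rx":0,"ry":-8.5,"rz":0},
    {"claw":0.056,"dx":0,"dy":0,"dz":0,"rx":0,"ry":-8.5,"rz":0},
  ],
)

```text
t: 12.7
ee_pos: [0.4359, 0.0603, 0.3299]
orientation: [0.011, 0.989, -0.002, 0.15]
ft_force: [0.4, 0.3, -2.8]
grip_width: 0.0589
finger_force: 99.3
```

servo_tool(
  rows=[
    {"claw":0.056,"dx":0,"dy":0,"dz":0,"rx":0,"ry":-8.5,"rz":0},
    {"claw":0.056,"dx":0,"dy":0,"dz":0,"rx":0,"ry":0,"rz":0},
    {"claw":0.056,"dx":0,"dy":0,"dz":0,"rx":0,"ry":0,"rz":0},
    {"claw":0.056,"dx":0,"dy":0,"dz":0,"rx":0,"ry":0,"rz":0},
    {"claw":0.056,"dx":0,"dy":0,"dz":0,"rx":0,"ry":0,"rz":0},
  ],
)

```text
t: 13.2
ee_pos: [0.437, 0.0601, 0.3297]
orientation: [0.011, 0.976, -0.002, 0.22]
ft_force: [-0.3, -0.5, -1.6]
grip_width: 0.0588
finger_force: 100.6
```

```bash
python3 m.py
```

```text
t 13.6 z 0.33 zdir [ 0.43  -0.01  -0.903] w 0.0593
 Fz Mx My Mz T2 T3 T5 q5 ff
 mean [-4.62400e+00  3.10000e-02  5.56000e-01 -2.60000e-02 -2.99260e+01
 -2.91230e+01 -3.01800e+00  3.00000e-03  1.00518e+02] 
 std  [1.379 0.069 0.363 0.044 0.08  0.037 0.021 0.026 0.209]
```

servo_tool(
  rows=[
    {"claw":0.056,"dx":0,"dy":0,"dz":0,"rx":0,"ry":8.5,"rz":0},
    {"claw":0.056,"dx":0,"dy":0,"dz":0,"rx":0,"ry":8.5,"rz":0},
    {"claw":0.056,"dx":0,"dy":0,"dz":0,"rx":0,"ry":8.5,"rz":0},
    {"claw":0.056,"dx":0,"dy":0,"dz":0,"rx":0,"ry":0,"rz":0},
    {"claw":0.056,"dx":0,"dy":0,"dz":0,"rx":0,"ry":0,"rz":0},
  ],
)

```text
t: 14.1
ee_pos: [0.4373, 0.0602, 0.3295]
orientation: [0.011, 1.0, 0.0, 0.002]
ft_force: [0.3, 1.1, -0.5]
grip_width: 0.0592
finger_force: 100.9
```

```bash
python3 go.py .437 .060 .191 -1.3
```

```text
t 14.1 pos [0.4373 0.0602 0.3295] F [ 0.31  1.11 -0.52] M [ 0.378  0.783 -0.025] w 0.0592
turn [0.01 0.27 0.02] shift now [ 0.0009 -0.0002  0.1385] shift after turn [ 0.0003 -0.0002  0.1385]
```

servo_tool(
  rows=[
    {"claw":0.056,"dx":0,"dy":0,"dz":0.04,"rx":0,"ry":0,"rz":0},
    {"claw":0.056,"dx":0,"dy":0,"dz":0.04,"rx":0,"ry":0,"rz":0},
    {"claw":0.056,"dx":0,"dy":0,"dz":0.03,"rx":0,"ry":0,"rz":0},
    {"claw":0.056,"dx":0,"dy":0,"dz":0.02,"rx":0,"ry":0,"rz":0},
    {"claw":0.056,"dx":0,"dy":0,"dz":0,"rx":0,"ry":0,"rz":0},
  ],
)

```text
t: 14.6
ee_pos: [0.4371, 0.06, 0.199]
orientation: [0.011, 1.0, -0.0, 0.003]
ft_force: [-0.4, -0.8, -4.0]
grip_width: 0.0588
finger_force: 101.8
```

```bash
python3 go.py .437 .060 .191 -1.3
```

```text
t 14.6 pos [0.4371 0.06   0.199 ] F [-0.37 -0.81 -4.02] M [ 0.021 -0.016 -0.006] w 0.0588
turn [-0.01  0.29 -0.  ] shift now [ 0.0001 -0.      0.008 ] shift after turn [ 0.0001 -0.      0.008 ]
```

servo_tool(
  rows=[
    {"claw":0.056,"dx":0,"dy":0,"dz":0.004,"rx":0,"ry":0,"rz":0},
    {"claw":0.056,"dx":0,"dy":0,"dz":0.002,"rx":0,"ry":0,"rz":0},
    {"claw":0.056,"dx":0,"dy":0,"dz":0,"rx":0,"ry":0,"rz":0},
    {"claw":0.056,"dx":0,"dy":0,"dz":0,"rx":0,"ry":0,"rz":0},
    {"claw":0.056,"dx":0,"dy":0,"dz":0,"rx":0,"ry":0,"rz":0},
  ],
)

```text
t: 15.1
ee_pos: [0.4379, 0.0601, 0.1955]
orientation: [0.011, 1.0, -0.0, 0.004]
ft_force: [3.5, -0.0, 6.9]
grip_width: 0.059
finger_force: 102.0
```

```bash
python3 go.py .437 .060 .191 -1.3
```

```text
t 15.1 pos [0.4379 0.0601 0.1955] F [ 3.48 -0.04  6.87] M [ 0.234  0.038 -0.04 ] w 0.059
turn [-0.02  0.4   0.  ] shift now [ 0.0009 -0.0001  0.0045] shift after turn [ 0.0009 -0.0001  0.0045]
```

servo_tool(
  rows=[
    {"claw":0.062,"dx":0,"dy":0,"dz":0,"rx":0,"ry":0,"rz":0},
    {"claw":0.066,"dx":0,"dy":0,"dz":0,"rx":0,"ry":0,"rz":0},
    {"claw":0.085,"dx":0,"dy":0,"dz":0,"rx":0,"ry":0,"rz":0},
    {"claw":0.085,"dx":0,"dy":0,"dz":0,"rx":0,"ry":0,"rz":0},
    {"claw":0.085,"dx":0,"dy":0,"dz":0,"rx":0,"ry":0,"rz":0},
  ],
)

```text
t: 15.6
ee_pos: [0.4364, 0.0602, 0.1936]
orientation: [0.011, 1.0, 0.0, -0.0]
ft_force: [0.1, 0.6, 0.0]
grip_width: 0.0853
finger_force: 0.0
```

servo_tool(
  rows=[
    {"claw":0.085,"dx":0,"dy":0,"dz":-0.03,"rx":0,"ry":0,"rz":0},
    {"claw":0.085,"dx":0,"dy":0,"dz":-0.04,"rx":0,"ry":0,"rz":0},
    {"claw":0.085,"dx":0,"dy":0,"dz":-0.04,"rx":0,"ry":0,"rz":0},
    {"claw":0.085,"dx":0,"dy":0,"dz":0,"rx":0,"ry":0,"rz":0},
    {"claw":0.085,"dx":0,"dy":0,"dz":0,"rx":0,"ry":0,"rz":0},
  ],
)

```text
t: 16.1
ee_pos: [0.4367, 0.0602, 0.3044]
orientation: [0.011, 1.0, -0.0, 0.001]
ft_force: [-1.3, 0.2, -0.5]
grip_width: 0.0848
finger_force: 0.0
```

```bash
python3 go.py .4635 -.0585 .300 7.7; python3 -c "
from h import *
f=vision.grab_frame('scene')
for l in lids(f,(210,195,380,270),175):print(np.round(cen(l)),l[3],np.round(plane(f,cen(l),.063),4))
print(readout.read_state()['joint_torque'])"
```

```text
t 16.1 pos [0.4367 0.0602 0.3044] F [-1.34  0.2  -0.47] M [ 0.037  0.008 -0.004] w 0.0848
turn [-0.02  0.13 -8.98] shift now [-0.0295 -0.1181  0.0045] shift after turn [-0.0107 -0.1212  0.0044]
[239. 224.] 812.5 [ 0.4625 -0.1909  0.063 ]
[301. 229.] 848.0 [ 0.4697 -0.057   0.063 ]
[356. 217.] 736.5 [0.4275 0.0599 0.063 ]
[ 8.76125327e-03 -3.56307435e+01 -2.55449009e+01  8.84227866e-04
 -4.93466144e-02 -1.03149291e-04]
```

```bash
python3 -c "
from h import *
f=vision.grab_frame('scene')
cv2.imwrite('pics/after1.png',cv2.resize(f['color'][150:280,200:460],(780,390))[:,:,::-1])"
```

```text
(no output)
```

View pics/after1.png

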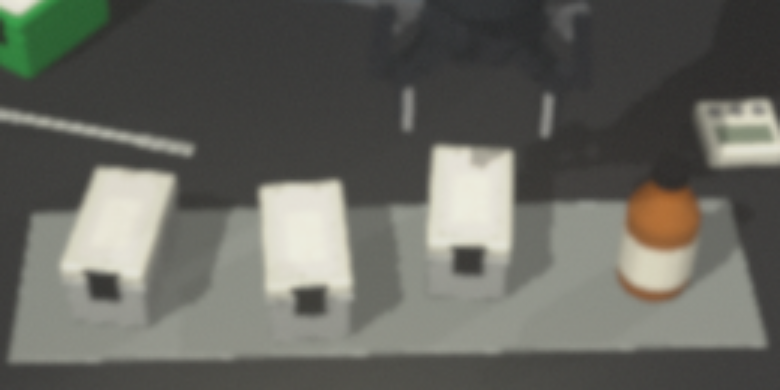

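Case 1 stands upright, about 15 mm nearer the robot, which is within tolerance. Next is case 2, with a gentler grip.

servo_tool(
  rows=[
    {"claw":0.085,"dx":0,"dy":0,"dz":0,"rx":0,"ry":0,"rz":-4.5},
    {"claw":0.085,"dx":0,"dy":0,"dz":0,"rx":0,"ry":0,"rz":-4.5},
    {"claw":0.085,"dx":-0.0035,"dy":-0.0405,"dz":0,"rx":0,"ry":0,"rz":0},
    {"claw":0.085,"dx":-0.0035,"dy":-0.0405,"dz":0,"rx":0,"ry":0,"rz":0},
    {"claw":0.085,"dx":-0.0035,"dy":-0.0405,"dz":0,"rx":0,"ry":0,"rz":0},
  ],
  grip_force=40,
)

```text
t: 16.7
ee_pos: [0.4629, -0.0596, 0.3019]
orientation: [-0.068, 0.998, 0.001, -0.002]
ft_force: [1.3, -0.2, 0.8]
grip_width: 0.085
finger_force: 0.0
```

servo_tool(
  rows=[
    {"claw":0.085,"dx":0,"dy":0,"dz":0,"rx":0,"ry":0,"rz":0},
    {"claw":0.085,"dx":0,"dy":0,"dz":0,"rx":0,"ry":0,"rz":0},
    {"claw":0.085,"dx":0,"dy":0,"dz":0.025,"rx":0,"ry":0,"rz":0},
    {"claw":0.085,"dx":0,"dy":0,"dz":0.025,"rx":0,"ry":0,"rz":0},
    {"claw":0.085,"dx":0,"dy":0,"dz":0,"rx":0,"ry":0,"rz":0},
  ],
)

```text
t: 17.2
ee_pos: [0.4611, -0.057, 0.2504]
orientation: [-0.068, 0.998, 0.002, -0.004]
ft_force: [-0.1, 0.3, 0.7]
grip_width: 0.0848
finger_force: 0.0
```

```bash
python3 go.py .4635 -.0585 .190 7.7
```

```text
t 17.2 pos [ 0.4611 -0.057   0.2504] F [-0.14  0.3   0.75] M [ 0.009 -0.039 -0.045] w 0.0848
turn [ 0.25 -0.43  0.08] shift now [-0.0026 -0.0021  0.0603] shift after turn [-0.0022 -0.0019  0.0604]
```

servo_tool(
  rows=[
    {"claw":0.085,"dx":-0.001,"dy":-0.001,"dz":0.024,"rx":0,"ry":0,"rz":0},
    {"claw":0.085,"dx":0,"dy":0,"dz":0.02,"rx":0,"ry":0,"rz":0},
    {"claw":0.085,"dx":0,"dy":0,"dz":0.014,"rx":0,"ry":0,"rz":0},
    {"claw":0.085,"dx":0,"dy":0,"dz":0,"rx":0,"ry":0,"rz":0},
    {"claw":0.085,"dx":0,"dy":0,"dz":0,"rx":0,"ry":0,"rz":0},
  ],
)

```text
t: 17.7
ee_pos: [0.4645, -0.0591, 0.1963]
orientation: [-0.068, 0.998, 0.0, -0.0]
ft_force: [0.7, 0.3, 0.0]
grip_width: 0.0851
finger_force: 0.0
```

servo_tool(
  rows=[
    {"claw":0.058,"dx":0,"dy":0,"dz":0,"rx":0,"ry":0,"rz":0},
    {"claw":0.056,"dx":0,"dy":0,"dz":0,"rx":0,"ry":0,"rz":0},
    {"claw":0.056,"dx":0,"dy":0,"dz":0,"rx":0,"ry":0,"rz":0},
    {"claw":0.056,"dx":0,"dy":0,"dz":0,"rx":0,"ry":0,"rz":0},
    {"claw":0.056,"dx":0,"dy":0,"dz":0,"rx":0,"ry":0,"rz":0},
  ],
  grip_force=40,
)

```text
t: 18.2
ee_pos: [0.4648, -0.0595, 0.1969]
orientation: [-0.067, 0.998, -0.0, 0.001]
ft_force: [-0.1, 2.5, 6.7]
grip_width: 0.0594
finger_force: 44.6
```

```bash
python3 go.py .4635 -.0585 .330 7.7
```

```text
t 18.2 pos [ 0.4648 -0.0595  0.1969] F [-0.1   2.49  6.74] M [0.489 0.166 0.03 ] w 0.0594
turn [-0.02  0.11  0.01] shift now [ 0.0009  0.0011 -0.1331] shift after turn [ 0.0011  0.0012 -0.1331]
```

servo_tool(
  rows=[
    {"claw":0.056,"dx":0,"dy":0,"dz":-0.02,"rx":0,"ry":0,"rz":0},
    {"claw":0.056,"dx":0,"dy":0,"dz":-0.04,"rx":0,"ry":0,"rz":0},
    {"claw":0.056,"dx":0,"dy":0,"dz":-0.04,"rx":0,"ry":0,"rz":0},
    {"claw":0.056,"dx":0,"dy":0,"dz":-0.033,"rx":0,"ry":0,"rz":0},
    {"claw":0.056,"dx":0,"dy":0,"dz":0,"rx":0,"ry":0,"rz":0},
  ],
)

```text
t: 18.7
ee_pos: [0.4656, -0.0601, 0.3332]
orientation: [-0.067, 0.998, -0.002, 0.004]
ft_force: [0.6, -0.1, -3.7]
grip_width: 0.0596
finger_force: 48.8
```

```bash
python3 m.py
```

```text
t 19.1 z 0.327 zdir [-0.003  0.001 -1.   ] w 0.0594
 Fz Mx My Mz T2 T3 T5 q5 ff
 mean [-4.4580e+00  6.0000e-03 -1.0000e-03  2.5000e-02 -3.9632e+01 -2.8007e+01
  1.7000e-02 -2.0000e-03  4.8820e+01] 
 std  [0.661 0.033 0.025 0.027 0.614 0.683 0.091 0.008 0.003]
```

servo_tool(
  rows=[
    {"claw":0.056,"dx":0,"dy":0,"dz":0,"rx":0,"ry":8.5,"rz":0},
    {"claw":0.056,"dx":0,"dy":0,"dz":0,"rx":0,"ry":8.5,"rz":0},
    {"claw":0.056,"dx":0,"dy":0,"dz":0,"rx":0,"ry":8.5,"rz":0},
    {"claw":0.056,"dx":0,"dy":0,"dz":0,"rx":0,"ry":0,"rz":0},
    {"claw":0.056,"dx":0,"dy":0,"dz":0,"rx":0,"ry":0,"rz":0},
  ],
)

```text
t: 19.6
ee_pos: [0.465, -0.0595, 0.3276]
orientation: [-0.066, 0.973, -0.014, -0.219]
ft_force: [0.2, 0.2, -2.9]
grip_width: 0.0597
finger_force: 48.9
```

```bash
python3 m.py
```

```text
t 20.0 z 0.329 zdir [-0.425 -0.058 -0.903] w 0.0592
 Fz Mx My Mz T2 T3 T5 q5 ff
 mean [-3.9100e+00  4.5000e-02 -4.3400e-01 -1.2000e-02 -4.4484e+01 -2.4685e+01
  2.7940e+00  1.0000e-02  4.8905e+01] 
 std  [0.329 0.034 0.036 0.02  0.254 0.046 0.027 0.004 0.   ]
```

servo_tool(
  rows=[
    {"claw":0.056,"dx":0,"dy":0,"dz":0,"rx":0,"ry":-8.5,"rz":0},
    {"claw":0.056,"dx":0,"dy":0,"dz":0,"rx":0,"ry":-8.5,"rz":0},
    {"claw":0.056,"dx":0,"dy":0,"dz":0,"rx":0,"ry":-8.5,"rz":0},
    {"claw":0.056,"dx":0,"dy":0,"dz":0,"rx":0,"ry":-8.5,"rz":0},
    {"claw":0.056,"dx":0,"dy":0,"dz":0,"rx":0,"ry":-8.5,"rz":0},
  ],
)

```text
t: 20.5
ee_pos: [0.4639, -0.0596, 0.3291]
orientation: [-0.066, 0.986, 0.01, 0.15]
ft_force: [1.2, 1.6, -4.3]
grip_width: 0.0592
finger_force: 48.8
```

servo_tool(
  rows=[
    {"claw":0.056,"dx":0,"dy":0,"dz":0,"rx":0,"ry":-8.5,"rz":0},
    {"claw":0.056,"dx":0,"dy":0,"dz":0,"rx":0,"ry":0,"rz":0},
    {"claw":0.056,"dx":0,"dy":0,"dz":0,"rx":0,"ry":0,"rz":0},
    {"claw":0.056,"dx":0,"dy":0,"dz":0,"rx":0,"ry":0,"rz":0},
    {"claw":0.056,"dx":0,"dy":0,"dz":0,"rx":0,"ry":0,"rz":0},
  ],
)

```text
t: 21.0
ee_pos: [0.4648, -0.0597, 0.3288]
orientation: [-0.066, 0.973, 0.015, 0.219]
ft_force: [1.4, 0.6, -3.7]
grip_width: 0.0594
finger_force: 49.4
```

```bash
python3 m.py
```

```text
t 21.4 z 0.329 zdir [ 0.426  0.058 -0.903] w 0.0598
 Fz Mx My Mz T2 T3 T5 q5 ff
 mean [-3.7010e+00 -6.1000e-02  4.4000e-01  1.2000e-02 -3.2933e+01 -2.8540e+01
 -2.0250e+00 -3.0000e-03  4.9405e+01] 
 std  [0.47  0.033 0.029 0.026 0.07  0.028 0.011 0.002 0.   ]
```

servo_tool(
  rows=[
    {"claw":0.056,"dx":0,"dy":0,"dz":0,"rx":0,"ry":8.5,"rz":0},
    {"claw":0.056,"dx":0,"dy":0,"dz":0,"rx":0,"ry":8.5,"rz":0},
    {"claw":0.056,"dx":0,"dy":0,"dz":0,"rx":0,"ry":8.5,"rz":0},
    {"claw":0.056,"dx":0,"dy":0,"dz":0,"rx":0,"ry":0,"rz":0},
    {"claw":0.056,"dx":0,"dy":0,"dz":0,"rx":0,"ry":0,"rz":0},
  ],
)

```text
t: 21.9
ee_pos: [0.465, -0.0594, 0.3284]
orientation: [-0.068, 0.998, 0.0, 0.002]
ft_force: [-0.5, 1.4, -4.2]
grip_width: 0.0593
finger_force: 49.6
```

```bash
python3 m.py
```

```text
t 22.3 z 0.329 zdir [ 0.001  0.    -1.   ] w 0.0597
 Fz Mx My Mz T2 T3 T5 q5 ff
 mean [-4.2780e+00  8.0000e-03 -3.4000e-02 -4.0000e-03 -3.8393e+01 -2.7398e+01
  5.0000e-03  9.0000e-03  4.9588e+01] 
 std  [0.675 0.023 0.033 0.037 0.134 0.14  0.026 0.004 0.001]
```

servo_tool(
  rows=[
    {"claw":0.056,"dx":0,"dy":0,"dz":0,"rx":0,"ry":8.5,"rz":0},
    {"claw":0.056,"dx":0,"dy":0,"dz":0,"rx":0,"ry":8.5,"rz":0},
    {"claw":0.056,"dx":0,"dy":0,"dz":0,"rx":0,"ry":8.5,"rz":0},
    {"claw":0.056,"dx":0,"dy":0,"dz":0,"rx":0,"ry":0,"rz":0},
    {"claw":0.056,"dx":0,"dy":0,"dz":0,"rx":0,"ry":0,"rz":0},
  ],
)

```text
t: 22.8
ee_pos: [0.465, -0.0595, 0.3282]
orientation: [-0.066, 0.974, -0.014, -0.218]
ft_force: [1.1, 0.2, -4.0]
grip_width: 0.0597
finger_force: 49.8
```

servo_tool(
  rows=[
    {"claw":0.056,"dx":0,"dy":0,"dz":0,"rx":0,"ry":-8.5,"rz":0},
    {"claw":0.056,"dx":0,"dy":0,"dz":0,"rx":0,"ry":-8.5,"rz":0},
    {"claw":0.056,"dx":0,"dy":0,"dz":0,"rx":0,"ry":-8.5,"rz":0},
    {"claw":0.056,"dx":0,"dy":0,"dz":0,"rx":0,"ry":0,"rz":0},
    {"claw":0.056,"dx":0,"dy":0,"dz":0,"rx":0,"ry":0,"rz":0},
  ],
)

```text
t: 23.3
ee_pos: [0.4634, -0.0598, 0.3294]
orientation: [-0.067, 0.998, -0.0, -0.001]
ft_force: [-1.0, -0.1, -3.3]
grip_width: 0.0598
finger_force: 49.8
```

```bash
python3 m.py; python3 go.py .4635 -.0585 .197 7.7
```

```text
t 23.7 z 0.328 zdir [-0.001  0.    -1.   ] w 0.0597
 Fz Mx My Mz T2 T3 T5 q5 ff
 mean [-3.8740e+00 -8.0000e-03  4.5000e-02 -7.0000e-03 -3.9089e+01 -2.7311e+01
 -2.0000e-02 -6.0000e-03  4.9793e+01] 
 std  [0.368 0.028 0.035 0.027 0.183 0.084 0.035 0.003 0.   ]
t 23.7 pos [ 0.4646 -0.0596  0.3284] F [ 0.12  0.1  -3.27] M [0.04  0.061 0.011] w 0.0597
turn [ 0.02 -0.06  0.03] shift now [0.0008 0.0012 0.1314] shift after turn [0.0009 0.0013 0.1314]
```

servo_tool(
  rows=[
    {"claw":0.056,"dx":0,"dy":0,"dz":0,"rx":0,"ry":-8.5,"rz":0},
    {"claw":0.056,"dx":0,"dy":0,"dz":0,"rx":0,"ry":-8.5,"rz":0},
    {"claw":0.056,"dx":0,"dy":0,"dz":0,"rx":0,"ry":-8.5,"rz":0},
    {"claw":0.056,"dx":0,"dy":0,"dz":0,"rx":0,"ry":0,"rz":0},
    {"claw":0.056,"dx":0,"dy":0,"dz":0,"rx":0,"ry":0,"rz":0},
  ],
)

```text
t: 24.2
ee_pos: [0.4639, -0.0597, 0.3284]
orientation: [-0.065, 0.974, 0.015, 0.218]
ft_force: [-0.5, -1.1, -3.6]
grip_width: 0.0593
finger_force: 50.1
```

servo_tool(
  rows=[
    {"claw":0.056,"dx":0,"dy":0,"dz":0,"rx":0,"ry":4,"rz":0},
    {"claw":0.056,"dx":0,"dy":0,"dz":0,"rx":0,"ry":4,"rz":0},
    {"claw":0.056,"dx":0,"dy":0,"dz":0,"rx":0,"ry":4,"rz":0},
    {"claw":0.056,"dx":0,"dy":0,"dz":0,"rx":0,"ry":4,"rz":0},
    {"claw":0.056,"dx":0,"dy":0,"dz":0,"rx":0,"ry":4,"rz":0},
  ],
)

```text
t: 24.7
ee_pos: [0.465, -0.0601, 0.3291]
orientation: [-0.067, 0.997, 0.002, 0.045]
ft_force: [0.3, 0.5, -3.0]
grip_width: 0.0594
finger_force: 50.1
```

servo_tool(
  rows=[
    {"claw":0.056,"dx":0,"dy":0,"dz":0,"rx":0,"ry":3,"rz":0},
    {"claw":0.056,"dx":0,"dy":0,"dz":0,"rx":0,"ry":2.5,"rz":0},
    {"claw":0.056,"dx":0,"dy":0,"dz":0,"rx":0,"ry":0,"rz":0},
    {"claw":0.056,"dx":0,"dy":0,"dz":0,"rx":0,"ry":0,"rz":0},
    {"claw":0.056,"dx":0,"dy":0,"dz":0,"rx":0,"ry":0,"rz":0},
  ],
)

```text
t: 25.2
ee_pos: [0.4646, -0.0597, 0.3288]
orientation: [-0.067, 0.998, -0.0, -0.0]
ft_force: [-0.0, 0.2, -4.3]
grip_width: 0.0595
finger_force: 50.1
```

```bash
python3 m.py; python3 go.py .4635 -.0585 .197 7.7
```

```text
t 25.6 z 0.329 zdir [ 0. -0. -1.] w 0.0594
 Fz Mx My Mz T2 T3 T5 q5 ff
 mean [-3.8550e+00  6.0000e-03 -6.6000e-02 -4.0000e-03 -3.8529e+01 -2.7326e+01
  5.3000e-02  0.0000e+00  5.0067e+01] 
 std  [0.485 0.03  0.049 0.028 0.049 0.041 0.005 0.001 0.   ]
t 25.6 pos [ 0.4643 -0.0597  0.3288] F [-0.45 -0.3  -4.08] M [ 0.047 -0.088  0.048] w 0.0594
turn [-0.01  0.01 -0.  ] shift now [0.0006 0.0014 0.1318] shift after turn [0.0006 0.0013 0.1318]
```

servo_tool(
  rows=[
    {"claw":0.056,"dx":0,"dy":0,"dz":0,"rx":0,"ry":8.5,"rz":0},
    {"claw":0.056,"dx":0,"dy":0,"dz":0,"rx":0,"ry":8.5,"rz":0},
    {"claw":0.056,"dx":0,"dy":0,"dz":0,"rx":0,"ry":8.5,"rz":0},
    {"claw":0.056,"dx":0,"dy":0,"dz":0,"rx":0,"ry":0,"rz":0},
    {"claw":0.056,"dx":0,"dy":0,"dz":0,"rx":0,"ry":0,"rz":0},
  ],
)

```text
t: 26.1
ee_pos: [0.4649, -0.0596, 0.3282]
orientation: [-0.066, 0.974, -0.015, -0.218]
ft_force: [-1.0, 0.2, -3.4]
grip_width: 0.0597
finger_force: 50.5
```

servo_tool(
  rows=[
    {"claw":0.056,"dx":0,"dy":0,"dz":0,"rx":0,"ry":-4,"rz":0},
    {"claw":0.056,"dx":0,"dy":0,"dz":0,"rx":0,"ry":-4,"rz":0},
    {"claw":0.056,"dx":0,"dy":0,"dz":0,"rx":0,"ry":-4,"rz":0},
    {"claw":0.056,"dx":0,"dy":0,"dz":0,"rx":0,"ry":-4,"rz":0},
    {"claw":0.056,"dx":0,"dy":0,"dz":0,"rx":0,"ry":-4,"rz":0},
  ],
)

```text
t: 26.6
ee_pos: [0.4639, -0.0597, 0.3294]
orientation: [-0.067, 0.997, -0.003, -0.044]
ft_force: [0.5, 0.2, -4.1]
grip_width: 0.0594
finger_force: 50.4
```

servo_tool(
  rows=[
    {"claw":0.056,"dx":0,"dy":0,"dz":0,"rx":0,"ry":-3,"rz":0},
    {"claw":0.056,"dx":0,"dy":0,"dz":0,"rx":0,"ry":-2.5,"rz":0},
    {"claw":0.056,"dx":0,"dy":0,"dz":0,"rx":0,"ry":0,"rz":0},
    {"claw":0.056,"dx":0,"dy":0,"dz":0,"rx":0,"ry":0,"rz":0},
    {"claw":0.056,"dx":0,"dy":0,"dz":0,"rx":0,"ry":0,"rz":0},
  ],
)

```text
t: 27.1
ee_pos: [0.4642, -0.0597, 0.3289]
orientation: [-0.067, 0.998, -0.0, 0.0]
ft_force: [-0.2, -0.3, -4.6]
grip_width: 0.0594
finger_force: 50.4
```

```bash
python3 m.py; python3 go.py .700 -.033 .330 7.7
python3 - <<'E'
from h import *
T=vision.grab_frame("top");m=finder.outline_of("notebook","top")
# spiral/outer corners of the page from scene view
S=vision.grab_frame("scene")
for c,f in(("top",T),("scene",S)):
    o=finder.outline_of("notebook",c)[0]["mask"].astype(np.uint8)
    k=max(cv2.findContours(o,0,2)[0],key=cv2.contourArea)
    w=np.array([plane(f,p,.006)[:2] for p in k[:,0].astype(float)],np.float32)
    print(c,cv2.minAreaRect(w))
cv2.imwrite("pics/held2.png",cv2.resize(S["color"][100:300,180:460],(780,557))[:,:,::-1])
E
```

```text
t 27.5 z 0.329 zdir [-0.  0. -1.] w 0.0592
 Fz Mx My Mz T2 T3 T5 q5 ff
 mean [-3.9260e+00 -1.2000e-02  6.3000e-02 -1.0000e-02 -3.8853e+01 -2.7383e+01
 -4.6000e-02 -0.0000e+00  5.0379e+01] 
 std  [0.242 0.028 0.031 0.024 0.069 0.023 0.003 0.001 0.   ]
t 27.5 pos [ 0.4644 -0.0596  0.3286] F [-0.21 -0.3  -3.56] M [ 0.027  0.093 -0.038] w 0.0592
turn [ 0.01 -0.02  0.02] shift now [-0.237  -0.0052 -0.0015] shift after turn [-0.237  -0.0052 -0.0014]
top ((0.7011444568634033, -0.031907662749290466), (0.21795783936977386, 0.3106936812400818), 2.6220240592956543)
scene ((0.7079521417617798, -0.02939656376838684), (0.21820536255836487, 0.31091585755348206), 2.6338696479797363)
```

View pics/held2.png

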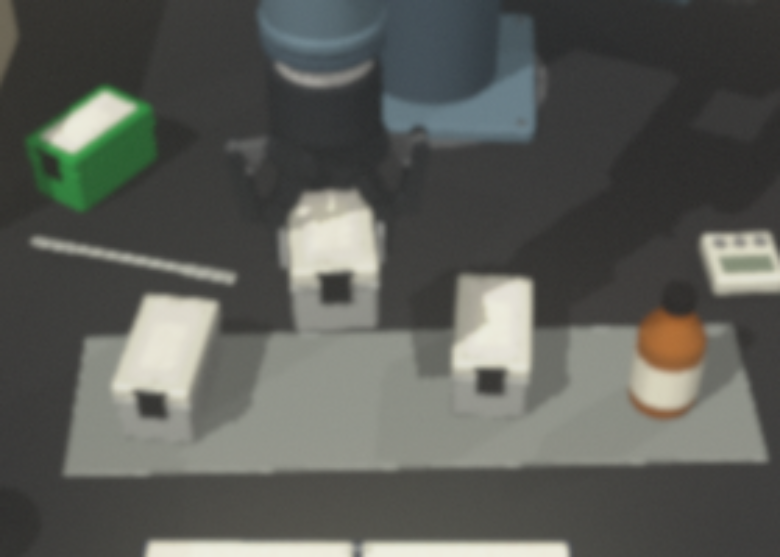

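Case 2's level moment flips between −0.066 and +0.063 N·m with the last tilt direction. That matches a 225 g ball moving ±29 mm, so case 2 is the rattling one. The picture shows it held level at (333,260). The other two cases stand upright at (165,370) and (490,345). Now I'll carry it over the notebook.

servo_tool(
  rows=[
    {"claw":0.056,"dx":-0.01,"dy":0,"dz":-0.01,"rx":0,"ry":0,"rz":0},
    {"claw":0.056,"dx":-0.02,"dy":0,"dz":-0.01,"rx":0,"ry":0,"rz":0},
    {"claw":0.056,"dx":-0.025,"dy":-0.001,"dz":0,"rx":0,"ry":0,"rz":0},
    {"claw":0.056,"dx":-0.025,"dy":-0.001,"dz":0,"rx":0,"ry":0,"rz":0},
    {"claw":0.056,"dx":-0.025,"dy":0,"dz":0,"rx":0,"ry":0,"rz":0},
  ],
)

```text
t: 28.25
ee_pos: [0.5697, -0.0475, 0.3487]
orientation: [-0.067, 0.998, -0.0, 0.0]
ft_force: [-0.3, 0.0, -3.6]
grip_width: 0.0595
finger_force: 50.5
```

servo_tool(
  rows=[
    {"claw":0.056,"dx":-0.025,"dy":0,"dz":0,"rx":0,"ry":0,"rz":0},
    {"claw":0.056,"dx":-0.025,"dy":-0.001,"dz":0,"rx":0,"ry":0,"rz":0},
    {"claw":0.056,"dx":-0.025,"dy":-0.001,"dz":0,"rx":0,"ry":0,"rz":0},
    {"claw":0.056,"dx":-0.025,"dy":0,"dz":0,"rx":0,"ry":0,"rz":0},
    {"claw":0.056,"dx":-0.02,"dy":0,"dz":0,"rx":0,"ry":0,"rz":0},
  ],
)

```text
t: 28.75
ee_pos: [0.6892, -0.0332, 0.3481]
orientation: [-0.067, 0.998, 0.0, -0.0]
ft_force: [-0.2, -1.2, -4.7]
grip_width: 0.0598
finger_force: 50.5
```

servo_tool(
  rows=[
    {"claw":0.056,"dx":-0.012,"dy":0,"dz":0,"rx":0,"ry":0,"rz":0},
    {"claw":0.056,"dx":-0.005,"dy":0,"dz":0,"rx":0,"ry":0,"rz":0},
    {"claw":0.056,"dx":0,"dy":0,"dz":0,"rx":0,"ry":0,"rz":0},
    {"claw":0.056,"dx":0,"dy":0,"dz":0,"rx":0,"ry":0,"rz":0},
    {"claw":0.056,"dx":0,"dy":0,"dz":0,"rx":0,"ry":0,"rz":0},
  ],
)

```text
t: 29.25
ee_pos: [0.7041, -0.0312, 0.3488]
orientation: [-0.067, 0.998, 0.0, -0.0]
ft_force: [0.3, 0.4, -3.4]
grip_width: 0.0595
finger_force: 50.5
```

servo_tool(
  rows=[
    {"claw":0.056,"dx":0,"dy":0,"dz":0,"rx":0,"ry":0,"rz":0},
    {"claw":0.056,"dx":0,"dy":0,"dz":0,"rx":0,"ry":0,"rz":0},
    {"claw":0.056,"dx":0,"dy":0,"dz":0,"rx":0,"ry":0,"rz":0},
    {"claw":0.056,"dx":0,"dy":0,"dz":0,"rx":0,"ry":0,"rz":0},
    {"claw":0.056,"dx":0,"dy":0,"dz":0,"rx":0,"ry":0,"rz":0},
  ],
)

```text
t: 29.75
ee_pos: [0.7047, -0.0312, 0.3487]
orientation: [-0.067, 0.998, 0.0, -0.0]
ft_force: [0.3, 0.1, -3.1]
grip_width: 0.0595
finger_force: 50.5
```

```bash
python3 m.py; python3 go.py .705 -.031 .350 7.7
python3 - <<'E'
from h import *
S=vision.grab_frame("scene");T=vision.grab_frame("top")
for l in lids(S,(210,195,250,270),175)+lids(S,(335,190,380,270),165): print(np.round(cen(l)),l[3],np.round(plane(S,cen(l),.063),4))
cv2.imwrite("pics/end.png",np.hstack([cv2.resize(S["color"][100:400,160:480],(400,375)),cv2.resize(T["color"][50:320,180:480],(400,360)).copy() if 0 else cv2.resize(T["color"][40:340,180:500],(400,375))])[:,:,::-1])
E
```

```text
t 30.15 z 0.349 zdir [-0. -0. -1.] w 0.0591
 Fz Mx My Mz T2 T3 T5 q5 ff
 mean [-3.8610e+00 -8.0000e-03  5.7000e-02  1.0000e-03 -6.5154e+01 -3.1063e+01
 -5.1000e-02 -0.0000e+00  5.0461e+01] 
 std  [0.458 0.03  0.033 0.032 0.015 0.001 0.    0.001 0.001]
t 30.15 pos [ 0.7047 -0.0312  0.3487] F [ 0.54 -0.92 -3.4 ] M [-0.005  0.088 -0.008] w 0.0591
turn [-0.   -0.    0.01] shift now [-0.0003  0.0001 -0.0013] shift after turn [-0.0003  0.0001 -0.0013]
[237. 225.] 737.0 [ 0.4655 -0.194   0.063 ]
[357. 216.] 804.0 [0.4243 0.061  0.063 ]
```

View pics/end.png

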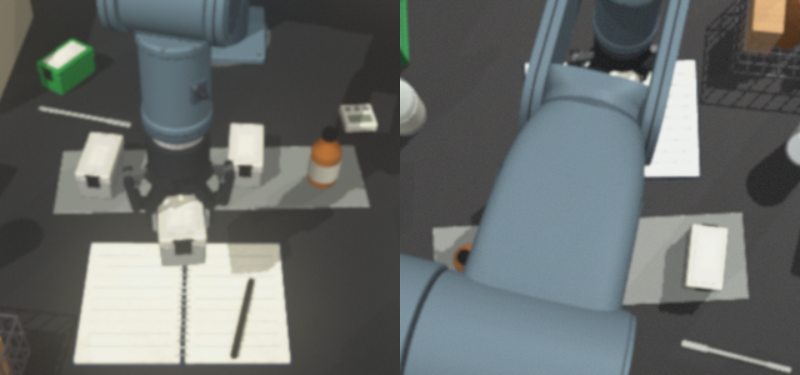

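The end picture shows the case held level and still over the notebook, at about (182,230) in the left half. Both quiet cases are upright and the other things haven't moved, so I'm handing in.

```bash
python3 -c "
from bench import r
print(r.finish_job())"
```

```text
the job is handed in; nothing more can be done
None
```

I handed the job in with the rattling case, the middle one of the three, held level and still over the notebook, its underside about 13 cm up. I shook the left case and put it back upright about 2 cm from its start, and never lifted the right one because the middle one had already rattled; the hand-in gave no verdict.

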